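Seat the collet chuck in the bench spindle

ROBOT

A 6-joint arm with a two-finger parallel gripper is mounted at the origin on a cart in front of the work surface, level with it; the furniture and walls round the work are solid. World frame = base frame: x ahead of the robot, y to its left, z up, the work surface at z = 0. Lengths are in m, angles in rad, forces in N, time in s.
With the tool pointing down it reaches from about 0.325 to 0.85 m from the base axis. Payload 15.5 kg.
Tool frame: the origin (TCP) lies midway between the tips of the shut fingers; the grasp point (between the pads) lies 19 mm behind it; z points along the fingers, y is the direction in which the jaws open and shut (so a half turn about z gives the same grasp; the last joint's range is limited). The gripper opens to 91 mm and grips with 3 to 60 N. Pads are 32 mm wide; open, the fingers measure 118 mm over their backs; the gripper's body (76 mm by 178 mm) begins 60 mm behind the grasp point.
Start: joints at [-1.444, 0.494, 1.345, -0, 1.302, -0.096], TCP at [0.137, -0.61, 0.214] pointing down, gripper open.
Joint ranges: [-2.91, 2.91], [-0.82, 2.16], [0.22, 2.67], [-1.22, 4.37], [0.12, 2.79], [-3.08, 3.08]. Speed limits (rad/s): [1.89, 1.89, 2.57, 3.01, 3.01, 3.01].

INTERFACE

Orientations are given as a unit quaternion [x, y, z, w].
In Python, from rig import sensors, imaging, close_job gives the robot as it stands.
- The arm moves only by the tool step_arm, never from a script. Its argument "moves" is a list of rows, each a list of 2 entries, a list of its own where there are three numbers: the shift along the tool's x, y, z in m, then the turn about the tool's z in rad. In form: [[[dx, dy, dz], twist], ...]. A call has 1 to 20 rows; each row is the pose to reach, as a shift and turn from the pose commanded when the call began, along the tool's axes at that moment; what a row does not reach only later rows make up. A row lasts 1/12 s, in which the tool goes at most 41.7 mm and 7.16 degrees, less where a joint would pass 70% of its speed; a pose out of reach is approached as far as the arm can. A call with a gripper value outside its range is refused whole. "hand" is the opening, from 0 (shut) to 1 (fully open), set as the call begins (left out, the last holds). The fingers move at their own pace and stop on an object; "force" is the grip in N (left out, the last holds). Time passes only in rows, so rows that repeat a pose let the fingers close. It gives the time, the measured TCP pose, the force and the opening at its end, in the units of the state.
- sensors.sense(): the state, without advancing time (a new reading comes with each control period).
- imaging.read_camera(name): name is "scene" or "top" or "wrist"; returns a dict with "color" (384x512x3 uint8, blue, green, red), "camera_matrix" (3x3 intrinsics, pixels), "R" (3x3) and "t" (3): a world point X has camera coordinates R X + t. Camera axes: x right, y down, z forward; pixel columns grow to the right and rows downward; lengths in m; the calibration is good to about 2 mm. The wrist camera is an equidistant fisheye: a pixel r from the principal point sees the ray r / f radians off the axis. A picture is of the moment at which its call begins. There is no depth.
- close_job(): hands the job in, once; it reports no verdict.
Trained networks look in the newest picture that a camera, given by its name, has taken for a name from the list of things; names that differ only in an ending like _2 or _b are one class to them, and where a whole thing is asked for, a point or a joint stands for the part that bears it (a point fixed in the world has none). Each returns a list of dicts, best first, with "conf" (0 to 1); they miss things now and then, are a little off and sometimes report something else, mostly with a low value. They report only what shows in the picture. A call takes as long as a camera call. They do not tell look-alikes from the thing itself.
- imaging.regions_of(thing, camera): "mask" (384x512 bool, what is visible of it) and "pixel" ([row, column] in pixels, amid what is visible of it).
The state is a dict: "time": time; "joint_pos": joint angles; "joint_velocities": joint speeds; "joint_torque": joint torques, N m; "position": TCP position; "orientation": TCP orientation; "force": force on the tool from outside, world axes, zero at the start; "torque": the same for the moment, N m; "grip_width": finger opening in m.
Only numpy, scipy, OpenCV 4.12 (cv2) and the standard library are available. Lean on these libraries where they do the work, as an engineer would, in place of code of your own. Each camera call takes 0.05 s, during which the arm holds its last target.

TASK

Take the collet chuck out of the wooden stand and fit it in the taper of the upright bench spindle: feel for the position where its two flange slots drop over the drive dogs, then press it fully home, flange flush on the spindle's end face, and let go. Turn and press it gently, never pushing on the spindle harder than about 40 N, and leave the pointed centre in the stand and the other loose things where they are.

Things in the scene. Friction and masses are not known exactly. Their poses are not given: they have to be found in the camera images.
- chuck_grip (a point): Grip place of the upright collet chuck (0.25-0.46 kg, in either hole of the stand): centre of its dark body, 40 mm across, from 20 mm below to 12 mm above this point, with two flats 30 mm apart that face +y and -y of this frame (fingers close along y). Above it a round nose to +24 mm; below it a neck and, from -25 to -34 mm, a flange 52 mm across. z is up.
- chuck_seat (a point): Centre of the underside of the chuck's flange (34 mm below the grip place, same axes): this face must end flush on the spindle's end face. Two drive slots, open notches right through the 9 mm thick flange, lie at its +x and -x sides, 10 mm wide, from 15 mm radius out to the rim. A half turn makes no difference.
- chuck_tip (a point): Lower end of the chuck's tapered shank, 38 mm below the flange's underside. The shank is 13 mm across here and 24 mm at the flange (steep taper).
- spindle_nose (a point): Centre of the flat end face of the fixed upright bench spindle, 85 mm above the worktop; z up along its axis, x towards the grey motor box. The steel rotor is 54 mm across and stands 21 mm out of the round housing; its tapered hole is 26 mm wide at the mouth and fits the shank. A brake holds the rotor against about 1 N m.
- spindle_dogs (a point): Point on the axis at the height of the tops of the two dogs: steel blocks 6.5 mm wide, 6 mm high, from 17 to 25 mm radius, opposite one another on the end face. The line through them is NOT measured (this frame is the housing's): it lies within 0.6 rad either way of this frame's x axis. Flange resting on the dogs: 6 mm too high. The slots pass within about 0.08 rad of the right angle.
- spindle: The spindle's fixed housing, 182 x 92 mm base, origin under its axis. Once over the dogs the chuck goes down freely to 3.5 mm above its seat; there the taper begins to grip, and it takes a steady push of about 8 N (10 N at a few mm/s; the chuck's weight counts but is too little) until the flange meets the end face solidly. It stays where it is left.
- centre_mid (a point): The other tool in the stand, to be left there: a bright pointed centre with the same flange and shank, a round body 30 mm across and a cone point; this point is on its axis, 25 mm above the underside of its flange.
- stand: Wooden stand, 176 mm long (its x), 64 mm wide (its y), 50 mm high, fixed on the worktop; origin under its centre. Its two holes, 26 mm wide and 43 mm deep, are at x = -55 and +55 mm; the flanges of the tools rest on its top.
- battery: Square battery lying flat, 27 x 50 x 18 mm, origin under its centre; bystander.
- loupe: Black watchmaker's loupe, 36 mm across, 34 mm high, origin under its centre; bystander.
- screwdriver: Small green-handled screwdriver lying flat, 12 x 126 x 11 mm, origin under its centre, long axis y; bystander.
Things that resemble listed ones, but are neither listed nor needed, are in the scene too. What is shaped like the part that bears centre_mid but red is not meant.

How it is judged:
On the way, in this order (a step that is already met when the one before it is completed fails the run):
1. the chuck is lifted out of the stand (height (world z) of chuck_grip above 0.125 m), for 0.1 s.
2. the chuck's slots have dropped over the dogs (z of chuck_grip in the frame of spindle_nose below 0.0388 m and horizontal distance between chuck_grip and spindle_nose below 0.004 m), for 0.05 s.
At the end, for the whole second after the job is handed in: The chuck stands upright in the spindle, released, its flange within about 1.2 mm of flush on the end face, within 2 mm of the axis and within 0.04 rad of upright (so its slots are over the dogs); the centre is still in the stand (z of chuck_grip in the frame of spindle_nose below 0.0352 m and horizontal distance between chuck_grip and spindle_nose below 0.002 m and angle between chuck_grip's own z axis and vertical below 0.04 rad and horizontal distance between centre_mid and stand below 0.07 m and height (world z) of centre_mid below 0.082 m); the robot touches nothing.
It fails at once if the chuck presses on the spindle with more than 45 N (contact force between chuck and spindle above 45 N).
It fails at once if the centre is taken out of the stand (distance of centre_mid from where it was at the start of the episode above 0.02 m).
It fails at once if a bystander is moved more than 20 mm (distance of any of battery, loupe, screwdriver from where it was at the start of the episode above 0.02 m).
It also fails if it takes over 72 s, if anything falls off the work surface, if the arm or the gripper's body presses on something with over 40 N, if the wrist force passes 120 N, or if a joint passes its speed limit or range.

## Working session

There is one attempt and no reset: what is moved stays moved. The work goes in short steps, Python scripts to look and compute and a tool call to move; the robot and the scene stay as the last step left them, time stands still between calls to the robot, and variables do not carry over. Pictures are saved under pics/ and viewed, and the job is handed in when it is done.

Besides the shell and the picture viewer there is one more tool, called after "Emit:" as name(argument=value, ...) on one line, values as JSON. step_arm: Moves the arm, as the interface text tells. Its arguments: {"type":"object","properties":{"moves":{"type":"array"},"hand":{"type":"number"},"force":{"type":"number"}},"required":["moves"]}

```bash
mkdir -p pics; ls
cat > h.py <<'E'
import numpy as np, cv2
from rig import sensors, imaging, close_job
E
python3 - <<'E'
from h import *
s=sensors.sense(); print({k:np.round(v,3).tolist() for k,v in s.items()})
for c in ["scene","top","wrist"]:
    r=imaging.read_camera(c); cv2.imwrite(f"pics/{c}0.png",r["color"]); np.savez(f"{c}0.npz",**r)
    print(c,np.round(r["camera_matrix"],1).tolist(),np.round(r["R"],3).tolist(),np.round(r["t"],3).tolist())
    for th in ["chuck_grip","centre_mid","spindle","stand","battery","loupe","screwdriver"]:
        for d in imaging.regions_of(th,c): print(c,th,round(d["conf"],2),np.round(d["pixel"]),d["mask"].sum())
E
```

```text
pics
{'time': 0.0, 'joint_pos': [-1.444, 0.494, 1.346, -0.0, 1.303, -0.096], 'joint_velocities': [0.0, -0.001, 0.0, 0.001, -0.001, -0.001], 'joint_torque': [0.004, -87.882, -38.186, 0.071, 0.053, -0.0], 'position': [0.137, -0.609, 0.213], 'orientation': [0.994, 0.111, -0.0, -0.001], 'force': [-0.383, -0.046, 0.038], 'torque': [-0.026, 0.009, 0.043], 'grip_width': 0.091}
scene [[402.2, 0.0, 257.6], [0.0, 402.2, 187.3], [0.0, 0.0, 1.0]] [[-0.792, -0.61, -0.003], [-0.434, 0.567, -0.7], [0.429, -0.553, -0.714]] [0.474, 0.274, 0.76]
scene chuck_grip 0.81 [248. 211.] 573
scene centre_mid 0.88 [288. 251.] 574
scene centre_mid 0.82 [255. 287.] 504
scene spindle 0.76 [201. 294.] 3042
scene spindle 0.66 [239. 330.] 307
scene stand 0.89 [282. 231.] 2426
scene battery 0.84 [241. 333.] 286
scene battery 0.55 [203. 293.] 2899
scene loupe 0.53 [183. 214.] 204
scene screwdriver 0.61 [287. 251.] 560
scene screwdriver 0.58 [185. 322.] 129
top [[414.2, 0.0, 257.4], [0.0, 414.2, 190.3], [0.0, 0.0, 1.0]] [[0.003, -1.0, -0.008], [-0.999, -0.003, -0.046], [0.046, 0.009, -0.999]] [0.045, 0.566, 0.967]
top chuck_grip 0.88 [203. 175.] 417
top centre_mid 0.74 [251. 169.] 377
top centre_mid 0.62 [251. 216.] 368
top spindle 0.69 [216. 280.] 3015
top stand 0.67 [225. 177.] 1610
top battery 0.48 [274. 269.] 226
top loupe 0.32 [218. 282.] 3024
top screwdriver 0.46 [224. 329.] 230
top screwdriver 0.33 [200. 177.] 428
wrist [[297.3, 0.0, 248.8], [0.0, 297.3, 192.2], [0.0, 0.0, 1.0]] [[0.22, -0.975, -0.0], [-0.943, -0.213, 0.257], [-0.25, -0.056, -0.967]] [-0.625, -0.03, 0.39]
```

Run:
```python
import cv2
a=cv2.imread("pics/scene0.png"); cv2.imwrite("pics/s1.png",cv2.resize(a[150:340,150:400],None,fx=3.2,fy=3.15,interpolation=2)[:600])
a=cv2.imread("pics/top0.png"); cv2.imwrite("pics/t1.png",cv2.resize(a[150:320,120:370],None,fx=3.2,fy=3.2,interpolation=2))
```

```text
(no output)
```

View pics/s1.png

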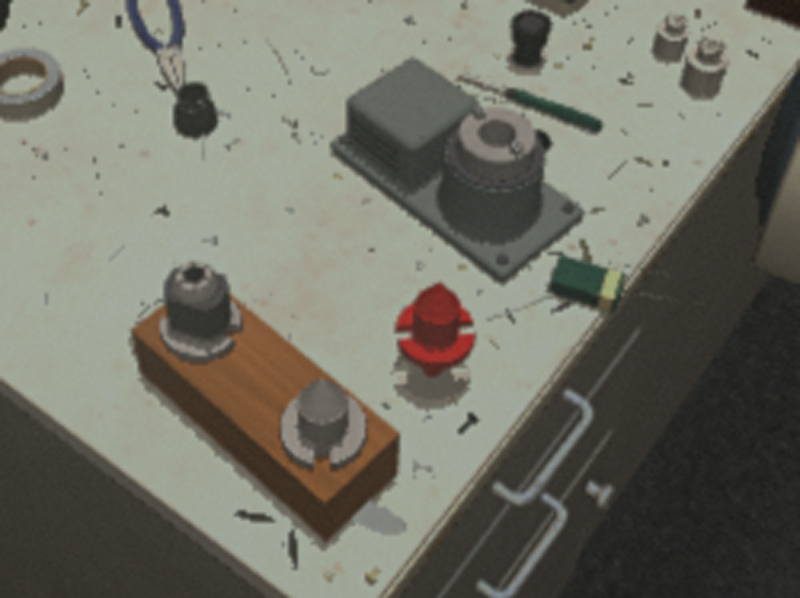

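View pics/t1.png

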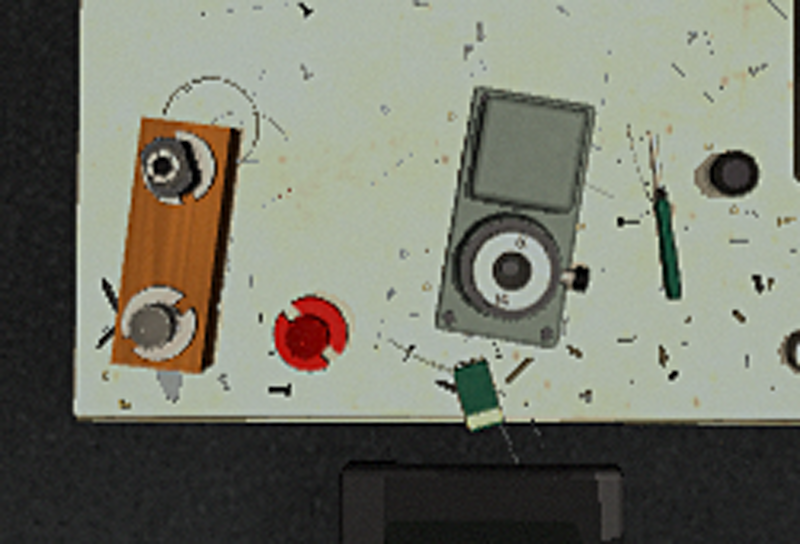

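View pics/top0.png

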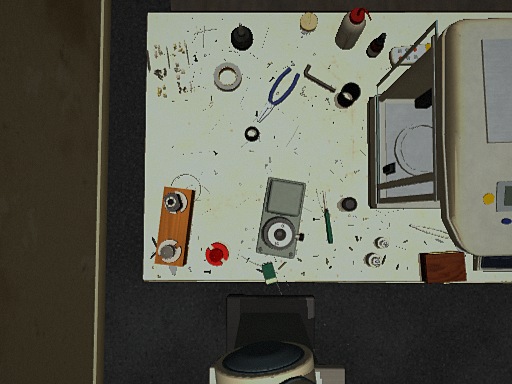

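The chuck is the dark-bodied tool at top (row 203, col 175) and scene (248, 211). It is the only one of its kind, in the far hole of the stand. The bright centre at top (251, 169) is the one to leave. The red one at (254, 216) is the look-alike. Next I'll compute positions.

```bash
cat >> h.py <<'E'
def ray(r,px,fish=False):
    K=np.array(r["camera_matrix"]);R=np.array(r["R"]);t=np.array(r["t"])
    u,v=px; x=(u-K[0,2])/K[0,0]; y=(v-K[1,2])/K[1,1]
    if fish:
        th=np.hypot(x,y); s=np.sin(th)/th if th>1e-9 else 1; d=np.array([x*s,y*s,np.cos(th)])
    else: d=np.array([x,y,1.])
    return -R.T@t, R.T@d
def onz(r,px,z,fish=False):
    o,d=ray(r,px,fish); return o+d*(z-o[2])/d[2]
def proj(r,X,fish=False):
    K=np.array(r["camera_matrix"]);c=np.array(r["R"])@np.asarray(X,float)+np.array(r["t"])
    if fish:
        rho=np.hypot(c[0],c[1]);th=np.arctan2(rho,c[2]);xy=c[:2]/max(rho,1e-12)*th
    else: xy=c[:2]/c[2]
    return np.array([K[0,0]*xy[0]+K[0,2],K[1,1]*xy[1]+K[1,2]])
E
python3 - <<'E'
from h import *
t=dict(np.load("top0.npz"))
f=lambda x,y:(120+(x+.5)/3.2-.5,150+(y+.5)/3.2-.5)
P=lambda n,x,y,z:print(n,np.round(onz(t,f(x,y),z),4))
P("chuck nose",163,166,.108)
P("centre flange",158,324,.059)
P("spindle hole",512,267,.085)
P("dog1",520,243,.091);P("dog2",500,298,.091)
for c in [(142,118),(240,130),(112,362)]: P("stand",*c,.05)
for c in [(487,92),(594,104)]: P("box",*c,.07)
for c in [(437,326),(558,346)]: P("base",*c,.015)
P("loupe",735,172,.034);P("batt",478,395,.018);P("scr",670,240,.01)
E
```

```text
chuck nose [0.5371 0.2311 0.108 ]
centre flange [0.4271 0.2439 0.059 ]
spindle hole [ 0.4694 -0.003   0.085 ]
dog1 [ 0.486  -0.0082  0.091 ]
dog2 [0.4488 0.0053 0.091 ]
stand [0.5723 0.2592 0.05  ]
stand [0.5639 0.1892 0.05  ]
stand [0.3994 0.2781 0.05  ]
box [0.59   0.0138 0.07  ]
box [ 0.5819 -0.0607  0.07  ]
base [0.4221 0.0487 0.015 ]
base [ 0.4079 -0.0399  0.015 ]
loupe [ 0.5354 -0.1661  0.034 ]
batt [0.3725 0.0186 0.018 ]
scr [ 0.4854 -0.123   0.01  ]
```

Run:
```python
from h import *
from scipy.spatial.transform import Rotation as Ro
w=dict(np.load("wrist0.npz")); s=sensors.sense()
C=-w["R"].T@w["t"]; Rt=Ro.from_quat(s["orientation"]).as_matrix()
print("cam in tool",Rt.T@(C-s["position"]), "axis in tool",Rt.T@w["R"][2], "img x",Rt.T@w["R"][0])
# plan: tcp target to have tool at (.40,.02,.30)
for tgt in [(.40,-.02,.26),(.46,.2,.26)]:
    print(Rt.T@(np.array(tgt)-s["position"]))
```

```text
cam in tool [ 7.07686354e-02 -7.10985310e-05 -1.70130699e-01] axis in tool [-2.56585732e-01 -3.67201808e-04  9.66521406e-01] img x [1.69508438e-04 9.99999895e-01 4.24920973e-04]
[ 0.38580043 -0.51749875 -0.04608622]
[ 0.49272766 -0.71891018 -0.04608771]
```

View pics/wrist0.png

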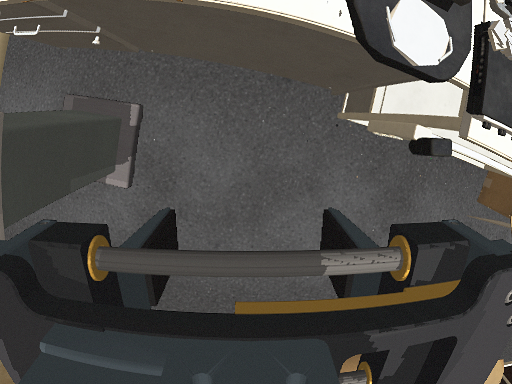

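Emit:
step_arm(moves=[[[0.03,-0.03,-0.02],0],[[0.06,-0.07,-0.03],0],[[0.09,-0.1,-0.03],0],[[0.12,-0.14,-0.03],0],[[0.15,-0.17,-0.03],0],[[0.18,-0.205,-0.03],0],[[0.2,-0.235,-0.03],0],[[0.228,-0.267,-0.03],0],[[0.25,-0.3,-0.03],0],[[0.27,-0.335,-0.03],0],[[0.29,-0.37,-0.03],0],[[0.305,-0.405,-0.03],0],[[0.32,-0.44,-0.02],0],[[0.34,-0.475,-0.01],0],[[0.36,-0.51,0],0],[[0.377,-0.54,0],0],[[0.377,-0.54,0],0],[[0.377,-0.54,0],0],[[0.377,-0.54,0],0],[[0.377,-0.54,0],0]])

```text
time: 2.87
position: [0.3864, -0.001, 0.2141]
orientation: [0.994, 0.11, 0.0, 0.0]
force: [0.3, -0.7, 1.4]
grip_width: 0.0913
```

Run:
```python
from h import *
s=sensors.sense(); print({k:np.round(v,3).tolist() for k,v in s.items()})
r=imaging.read_camera("wrist"); cv2.imwrite("pics/w1.png",r["color"]); np.savez("w1.npz",**r)
```

```text
{'time': 2.867, 'joint_pos': [-0.157, 0.156, 1.886, -0.0, 1.1, 1.193], 'joint_velocities': [-0.019, 0.001, 0.005, 0.003, -0.0, 0.004], 'joint_torque': [2.167, -48.634, -32.654, 0.13, -0.059, 0.022], 'position': [0.386, -0.001, 0.214], 'orientation': [0.994, 0.11, 0.0, 0.0], 'force': [0.311, -0.699, 1.407], 'torque': [-0.036, 0.025, 0.019], 'grip_width': 0.091}
```

View pics/w1.png

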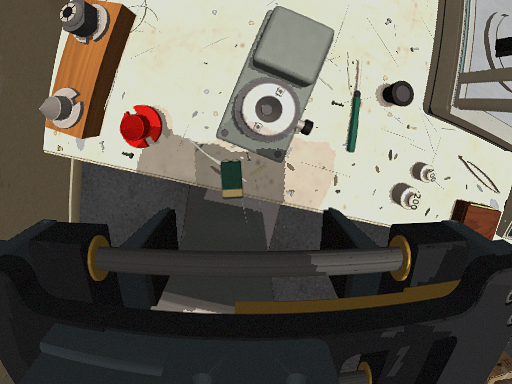

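The wrist view shows the spindle at about (267,107), with dogs near (279,91) and (257,127). The chuck is at (80,17). I'll enlarge the spindle.

Run:
```python
import cv2
a=cv2.imread("pics/w1.png"); cv2.imwrite("pics/w1s.png",cv2.resize(a[62:152,212:332],None,fx=6.5,fy=6.5,interpolation=2))
```

```text
(no output)
```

View pics/w1s.png

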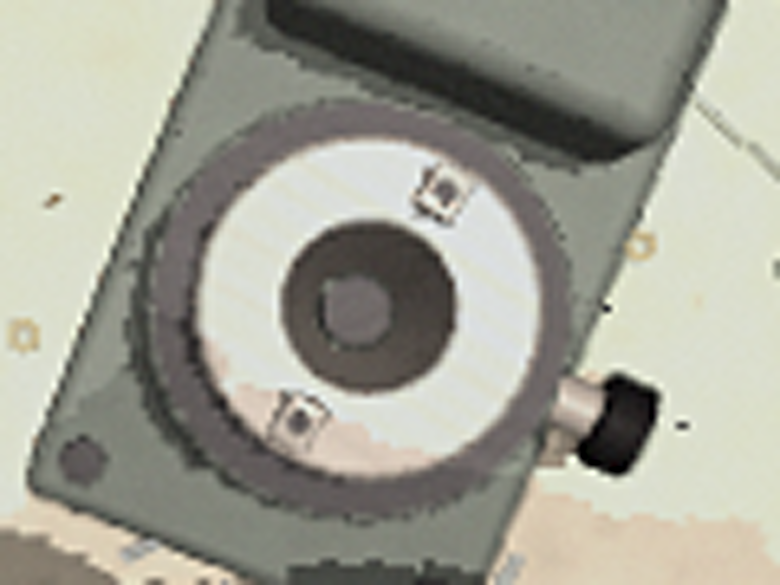

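Run:
```python
from h import *
w=dict(np.load("w1.npz"))
f=lambda x,y:(212+(x+.5)/6.5-.5,62+(y+.5)/6.5-.5)
def circ(pts,z):
    W=np.array([onz(w,f(*p),z,True)[:2] for p in pts]); A=np.c_[2*W,np.ones(len(W))]
    s=np.linalg.lstsq(A,(W**2).sum(1),rcond=None)[0]; return s[:2],np.sqrt(s[2]+s[:2]@s[:2])
print("mouth",circ([(281,307),(457,307),(369,219),(371,394),(310,243),(432,367)],.085))
print("rim",circ([(199,300),(543,310),(365,135),(370,477),(245,185),(490,435)],.085))
d1=onz(w,f(446,190),.091,True);d2=onz(w,f(299,420),.091,True);print(d1,d2,(d1+d2)/2,np.degrees(np.arctan2(*(d1-d2)[1::-1])))
a=onz(w,f(30,485),.015,True);b=onz(w,f(215,0),.015,True);print("edge",np.degrees(np.arctan2(*(b-a)[1::-1])))
c=onz(w,f(270,20),.0735,True)
# chuck rough
for p,z in [((70,12),.108),((62,105),.059)]: print(onz(w,p,z,True))
```

```text
mouth (array([ 0.46599272, -0.00291657]), np.float64(0.013494500386206578))
rim (array([ 0.46618978, -0.00330955]), np.float64(0.026690487586432294))
[ 0.48583814 -0.0098104   0.091     ] [0.44657817 0.00389824 0.091     ] [ 0.46620816 -0.00295608  0.091     ] -19.247979174256145
edge -8.17181467215555
[0.53541444 0.22726766 0.108     ]
[0.42958292 0.24642941 0.059     ]
```

Emit:
step_arm(moves=[[[0.02,-0.035,0],0],[[0.04,-0.07,0],0],[[0.06,-0.105,0],0],[[0.08,-0.14,0],0],[[0.1,-0.17,0],0],[[0.106,-0.19,0],0],[[0.106,-0.19,0],0],[[0.106,-0.19,0],0],[[0.106,-0.19,0],0]])

```text
time: 3.67
position: [0.4481, 0.2072, 0.2139]
orientation: [0.994, 0.11, -0.0, 0.0]
force: [0.1, -0.7, 0.2]
grip_width: 0.0913
```

Run:
```python
from h import *
s=sensors.sense(); print({k:np.round(v,3).tolist() for k,v in s.items()})
r=imaging.read_camera("wrist"); cv2.imwrite("pics/w2.png",r["color"]); np.savez("w2.npz",**r)
u,v=proj(r,[.536,.228,.09],True); print(u,v)
u0,v0=int(u)-60,max(0,int(v)-45); print(u0,v0)
cv2.imwrite("pics/w2c.png",cv2.resize(r["color"][v0:v0+90,u0:u0+120],None,fx=6.5,fy=6.5,interpolation=2))
```

```text
{'time': 3.667, 'joint_pos': [0.312, 0.31, 1.661, -0.0, 1.171, 1.663], 'joint_velocities': [-0.008, -0.006, 0.006, -0.001, 0.0, 0.001], 'joint_torque': [1.724, -65.957, -35.364, 0.122, -0.119, 0.064], 'position': [0.448, 0.207, 0.214], 'orientation': [0.994, 0.11, -0.0, 0.0], 'force': [0.081, -0.665, 0.216], 'torque': [0.01, 0.036, -0.041], 'grip_width': 0.091}
247.801702570928 95.27242387827695
187 50
```

View pics/w2c.png

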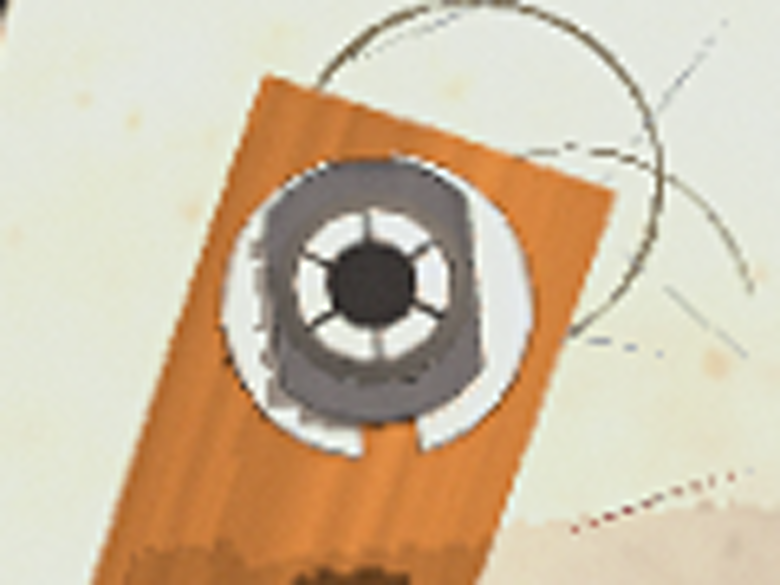

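The crop shows the dark chuck body at crop centre (373,285), with two flats left and right and its slot at the bottom (390,435). This confirms it as the chuck. Next I'll work out the pose.

Run:
```python
from h import *
w=dict(np.load("w2.npz"))
f=lambda x,y:(187+(x+.5)/6.5-.5,50+(y+.5)/6.5-.5)
W=lambda p,z:onz(w,f(*p),z,True)[:2]
def circ(pts,z):
    Q=np.array([W(p,z) for p in pts]); A=np.c_[2*Q,np.ones(len(Q))]
    s=np.linalg.lstsq(A,(Q**2).sum(1),rcond=None)[0]; return s[:2],np.sqrt(s[2]+s[:2]@s[:2])
print("nose hole",circ([(328,284),(416,284),(372,240),(372,327)],.108),circ([(295,284),(449,284),(372,208),(374,362)],.108))
print("flange",circ([(222,310),(533,310),(500,205),(250,215),(265,397),(500,398),(355,455),(425,450)],.059))
for z in (.096,):
  for a,b in [((470,205),(482,370)),((265,215),(279,370))]:
    A,B=W(a,z),W(b,z); d=A-B; print("flat",A,B,np.degrees(np.arctan2(d[1],d[0])))
s=(W((362,432),.059)+W((420,428),.059))/2; c=circ([(222,310),(533,310),(500,205),(250,215),(265,397),(500,398),(355,455),(425,450)],.059)[0]
d=c-s; print("slot dir",s,np.degrees(np.arctan2(d[1],d[0])),np.linalg.norm(d))
a=W((262,75),.05);b=W((615,190),.05); d=b-a; print("stand",np.degrees(np.arctan2(d[0],-d[1])),np.linalg.norm(d))
```

```text
nose hole (array([0.53596513, 0.23167041]), np.float64(0.006217291105740474)) (array([0.53577115, 0.23163112]), np.float64(0.010948231763151604))
flange (array([0.53663009, 0.23144266]), np.float64(0.025837578756578664))
flat [0.55145694 0.22062076] [0.52772531 0.21345931] 16.79214912778622
flat [0.54354707 0.24966946] [0.5212627  0.24262753] 17.536695026887426
slot dir [0.51587891 0.22479333] 17.767103063925397 0.021790480658406188
stand -5.8482684715699484 0.06344877141096782
```

Emit:
step_arm(moves=[[[0.03,-0.002,0],-0.04],[[0.06,-0.004,0],-0.082],[[0.085,-0.0045,0],-0.082],[[0.0913,-0.0045,0.01],-0.082],[[0.0913,-0.0045,0.03],-0.082],[[0.0913,-0.0045,0.05],-0.082],[[0.0913,-0.0045,0.06],-0.082],[[0.0913,-0.0045,0.06],-0.082],[[0.0913,-0.0045,0.06],-0.082]])

```text
time: 4.47
position: [0.5359, 0.2324, 0.1541]
orientation: [0.989, 0.151, -0.0, 0.0]
force: [0.1, 0.3, 0.8]
grip_width: 0.0913
```

Run:
```python
from h import *
s=sensors.sense(); print({k:np.round(v,4).tolist() for k,v in s.items()})
r=imaging.read_camera("wrist"); cv2.imwrite("pics/w3.png",r["color"][60:384,60:440])
```

```text
{'time': 4.4667, 'joint_pos': [0.307, 0.5007, 1.5201, -0.0, 1.1215, 1.575], 'joint_velocities': [0.0071, -0.0183, -0.0258, 0.0006, 0.0071, 0.0014], 'joint_torque': [-0.2761, -80.592, -31.7036, 0.0189, -0.3484, -0.0076], 'position': [0.5359, 0.2324, 0.1541], 'orientation': [0.9886, 0.1508, -0.0004, 0.0001], 'force': [0.0786, 0.3194, 0.7813], 'torque': [0.0317, -0.0236, 0.0065], 'grip_width': 0.0913}
```

View pics/w3.png

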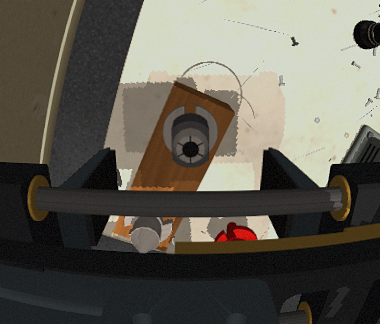

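Emit:
step_arm(moves=[[[0,0,0.02],0],[[0,0,0.04],0],[[0,0,0.06],0],[[0,0,0.075],0],[[0,0,0.083],0],[[0,0,0.087],0],[[0,0,0.087],0],[[0,0,0.087],0]])

```text
time: 5.18
position: [0.5368, 0.2333, 0.0679]
orientation: [0.988, 0.151, 0.001, -0.0]
force: [-0.3, -0.4, 0.2]
grip_width: 0.0913
```

Emit:
step_arm(moves=[[[0,0,0],0],[[0,0,0],0],[[0,0,0],0],[[0,0,0],0],[[0,0,0],0],[[0,0,0],0],[[0,0,0],0],[[0,0,0],0],[[0,0,0],0],[[0,0,0],0],[[0,0,0],0],[[0,0,0],0]], hand=0, force=45)

```text
time: 6.18
position: [0.5362, 0.233, 0.0669]
orientation: [0.988, 0.151, -0.0, 0.0]
force: [0.8, -3.4, 0.0]
grip_width: 0.0294
```

Run:
```python
from h import *
s=sensors.sense(); print({k:np.round(v,4).tolist() for k,v in s.items()})
```

```text
{'time': 6.1833, 'joint_pos': [0.3079, 0.6148, 1.5977, -0.0003, 0.9291, 1.5751], 'joint_velocities': [0.0007, 0.0002, -0.0001, -0.0011, 0.0009, 0.0001], 'joint_torque': [2.0435, -86.9786, -26.8879, 1.0031, -0.1716, 0.0021], 'position': [0.5362, 0.233, 0.0669], 'orientation': [0.9885, 0.1513, -0.0, 0.0001], 'force': [0.8219, -3.4475, 0.0391], 'torque': [-0.6115, -0.2185, -0.0472], 'grip_width': 0.0294}
```

Emit:
step_arm(moves=[[[0,0.001,0],0],[[0,0.001,-0.01],0],[[0,0.001,-0.025],0],[[0,0.001,-0.045],0],[[0,0.001,-0.065],0],[[0,0.001,-0.09],0],[[0,0.001,-0.11],0],[[0,0.001,-0.11],0],[[0,0.001,-0.11],0],[[0,0.001,-0.11],0]])

```text
time: 7.02
position: [0.5358, 0.232, 0.1762]
orientation: [0.988, 0.151, -0.001, 0.0]
force: [-0.3, 0.6, -3.9]
grip_width: 0.03
```

Run:
```python
from h import *
s=sensors.sense(); print({k:np.round(v,4).tolist() for k,v in s.items()})
r=imaging.read_camera("wrist"); cv2.imwrite("pics/w4.png",r["color"]); np.savez("w4.npz",**r)
r2=imaging.read_camera("scene"); cv2.imwrite("pics/s4.png",cv2.resize(r2["color"][120:340,130:400],None,fx=2.5,fy=2.5))
cv2.imwrite("pics/w4c.png",cv2.resize(r["color"][150:300,150:350],None,fx=4,fy=4,interpolation=2))
```

```text
{'time': 7.0167, 'joint_pos': [0.3064, 0.4754, 1.4955, 0.0001, 1.1719, 1.5734], 'joint_velocities': [0.0, 0.015, 0.009, -0.0004, -0.0011, 0.0003], 'joint_torque': [0.0422, -87.563, -37.2095, 0.0409, -0.0409, -0.0001], 'position': [0.5358, 0.232, 0.1762], 'orientation': [0.9885, 0.1513, -0.0006, 0.0], 'force': [-0.31, 0.6247, -3.9297], 'torque': [0.0417, 0.0219, 0.005], 'grip_width': 0.03}
```

View pics/w4c.png

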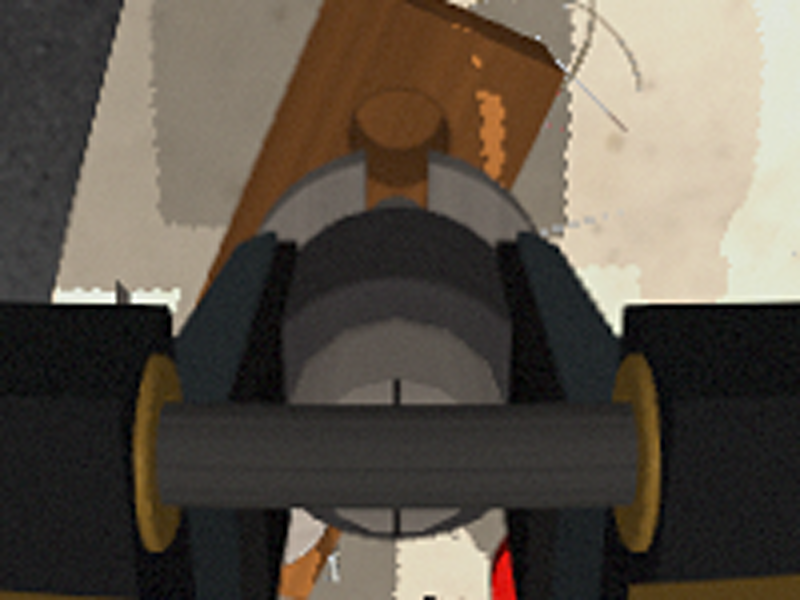

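View pics/s4.png

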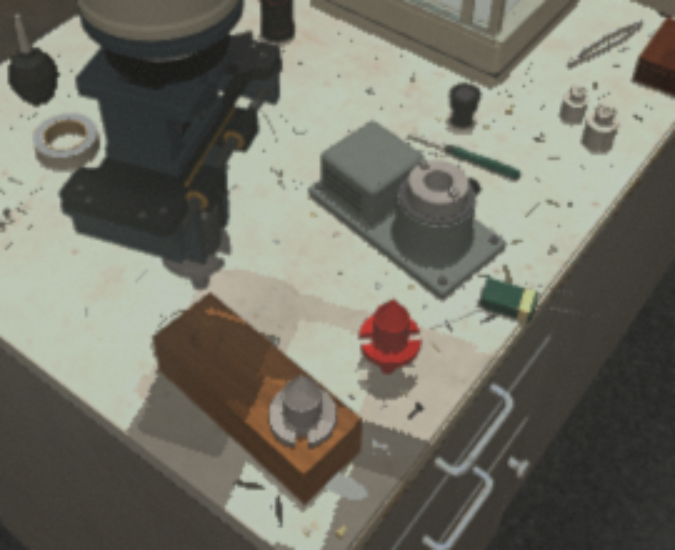

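Lifted: the shank is out of the stand and the slot sits centred at crop column 397. Now I'll measure the chuck's offset in the hand from the flange rim.

Run:
```python
from h import *
from scipy.spatial.transform import Rotation as Ro
from scipy.optimize import least_squares
w=dict(np.load("w4.npz")); s=sensors.sense(); Rt=Ro.from_quat(s["orientation"]).as_matrix()
f=lambda x,y:(150+(x+.5)/4-.5,150+(y+.5)/4-.5)
z=s["position"][2]-.008
pts=[(365,151),(430,150),(330,165),(465,163),(300,188),(495,185),(270,222),(527,222)]
Q=np.array([Rt.T@(onz(w,f(*p),z,True)-s["position"]) for p in pts])[:,:2]
print(np.round(Q,4)); r=least_squares(lambda c:np.hypot(*(Q-c).T)-.026,[0,0]); print(r.x,r.fun)
# nose top ring at tool z -(17+24)
```

```text
[[ 0.0267 -0.0052]
 [ 0.0268  0.0049]
 [ 0.0244 -0.0107]
 [ 0.0247  0.0103]
 [ 0.0207 -0.0154]
 [ 0.0212  0.0151]
 [ 0.0151 -0.0203]
 [ 0.0151  0.0203]]
[4.87565739e-04 7.24554528e-05] [ 0.00069355  0.00075967  0.00022364  0.00032483 -0.00053703 -0.0004388
 -0.00091781 -0.00104751]
```

Emit:
step_arm(moves=[[[-0.014,0.02,0],0.06],[[-0.028,0.041,0],0.12],[[-0.042,0.062,0],0.18],[[-0.056,0.083,0],0.25],[[-0.07,0.104,0],0.32],[[-0.084,0.125,0],0.39],[[-0.098,0.146,0],0.46],[[-0.112,0.166,0],0.53],[[-0.125,0.186,0],0.6],[[-0.1371,0.2029,0],0.639],[[-0.1371,0.2029,0],0.639],[[-0.1371,0.2029,0],0.639],[[-0.1371,0.2029,0],0.639],[[-0.1371,0.2029,0],0.639]])

```text
time: 8.28
position: [0.4664, -0.0018, 0.1766]
orientation: [0.986, -0.166, -0.0, -0.0]
force: [0.8, 0.3, -3.4]
grip_width: 0.0298
```

Run:
```python
from h import *
s=sensors.sense(); print({k:np.round(v,4).tolist() for k,v in s.items()})
q=s["orientation"];print(np.degrees(2*np.arctan2(q[1],q[0])))
r=imaging.read_camera("wrist"); np.savez("w5.npz",**r)
cv2.imwrite("pics/w5c.png",cv2.resize(r["color"][120:270,150:350],None,fx=4,fy=4,interpolation=2))
r=imaging.read_camera("scene"); np.savez("s5.npz",**r)
cv2.imwrite("pics/s5.png",cv2.resize(r["color"][120:260,220:380],None,fx=4,fy=4,interpolation=2))
r=imaging.read_camera("top"); np.savez("t5.npz",**r)
```

```text
{'time': 8.2833, 'joint_pos': [-0.1322, 0.3207, 1.7715, 0.0002, 1.0499, 1.7726], 'joint_velocities': [0.0049, -0.0016, -0.0007, -0.0004, -0.0006, 0.0], 'joint_torque': [-0.9009, -65.7715, -31.8888, -0.0165, -0.0797, -0.0005], 'position': [0.4664, -0.0018, 0.1766], 'orientation': [0.9861, -0.1663, -0.0003, -0.0001], 'force': [0.795, 0.3386, -3.4061], 'torque': [0.0383, 0.0069, 0.0656], 'grip_width': 0.0298}
-19.14583772627858
```

View pics/w5c.png

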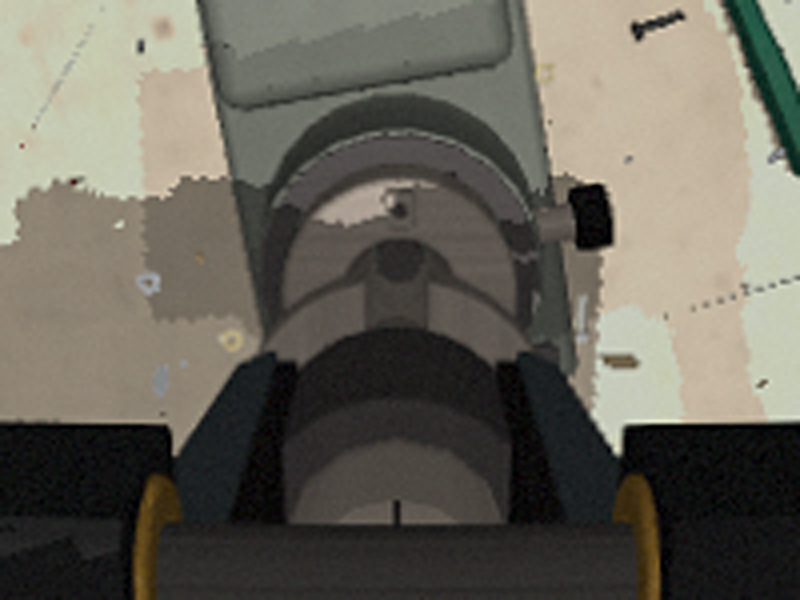

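View pics/s5.png

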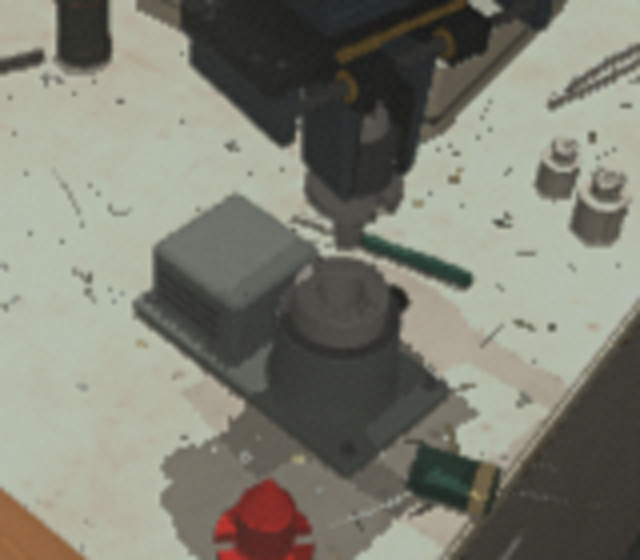

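The dog (crop col 400) is in line with the slot (crop col 397), and the rotor is centred near 400. Next is a finer fit of the centre.

Run:
```python
from h import *
from scipy.spatial.transform import Rotation as Ro
from scipy.optimize import least_squares
w=dict(np.load("w5.npz")); s=sensors.sense(); Rt=Ro.from_quat(s["orientation"]).as_matrix()
f=lambda x,y:(150+(x+.5)/4-.5,120+(y+.5)/4-.5)
T=lambda p,z:(Rt.T@(onz(w,f(*p),z,True)-s["position"]))[:2]
Q=np.array([T(p,.085) for p in [(282,270),(519,270),(400,165),(310,205),(485,200),(350,175),(450,173)]])
r=least_squares(lambda c:np.hypot(*(Q-c[:2]).T)-c[2],[0,0,.027]);print("rotor tool",r.x,r.fun)
r=least_squares(lambda c:np.hypot(*(Q-c[:2]).T)-.027,[0,0]);print("rotor tool",r.x,r.fun)
print("dog",T((400,205),.091),"slot",T((366,330),.1686),T((428,330),.1686))
C=T((400,205),.091);
```

```text
rotor tool [0.00325054 0.00149609 0.02707636] [ 1.72202397e-05  3.81617316e-05 -1.67358890e-04 -3.24594139e-05
 -2.45988542e-04  3.57807981e-05  3.54644114e-04]
rotor tool [0.00334323 0.00149493] [ 8.28248607e-05  1.06020830e-04 -1.83690002e-04 -1.81307076e-05
 -2.34443102e-04  2.73722404e-05  3.46607085e-04]
dog [0.02223708 0.00136602] slot [ 0.0171736  -0.00407843] [0.01717692 0.00562095]
```

Emit:
step_arm(moves=[[[0.001,0.0007,0.015],0],[[0.001,0.0007,0.03],0],[[0.001,0.0007,0.04],0],[[0.001,0.0007,0.047],0],[[0.001,0.0007,0.053],0],[[0.001,0.0007,0.058],0],[[0.001,0.0007,0.0615],0],[[0.001,0.0007,0.0615],0],[[0.001,0.0007,0.0615],0]])

```text
time: 9.18
position: [0.4672, -0.0034, 0.1156]
orientation: [0.986, -0.167, 0.0, -0.0]
force: [-0.0, 0.6, -3.8]
grip_width: 0.0298
```

```bash
cat > st.py <<'E'
from h import *
s=sensors.sense(); print({k:np.round(s[k],4).tolist() for k in ("time","position","force","torque","grip_width")})
q=s["orientation"];print(np.degrees(2*np.arctan2(q[1],q[0])))
E
python3 - <<'E'
import st
from h import *
r=imaging.read_camera("wrist"); np.savez("w6.npz",**r)
cv2.imwrite("pics/w6c.png",cv2.resize(r["color"][120:270,150:350],None,fx=4,fy=4,interpolation=2))
r=imaging.read_camera("scene"); np.savez("s6.npz",**r)
cv2.imwrite("pics/s6.png",cv2.resize(r["color"][150:250,240:360],None,fx=6,fy=6,interpolation=2))
E
```

```text
{'time': 9.1833, 'position': [0.4672, -0.0034, 0.1156], 'force': [-0.0408, 0.6327, -3.8279], 'torque': [0.0783, 0.0043, -0.0126], 'grip_width': 0.0298}
-19.20276705272645
```

View pics/w6c.png

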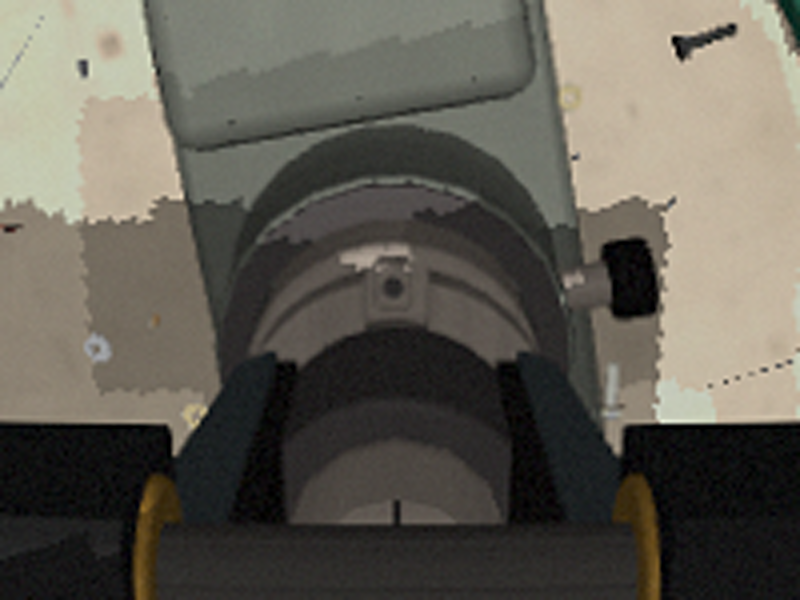

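View pics/s6.png

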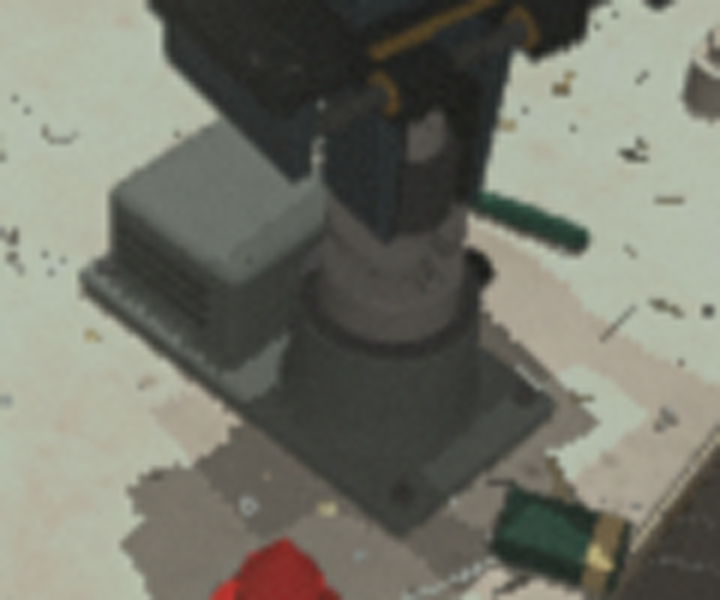

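Slot and dog line up to within about 0.7 mm. Going down in small steps, watching the force.

Emit:
step_arm(moves=[[[0,0,0.002],-0.015],[[0,0,0.004],-0.015],[[0,0,0.006],-0.015],[[0,0,0.007],-0.015],[[0,0,0.007],-0.015],[[0,0,0.007],-0.015]])

```text
time: 9.78
position: [0.467, -0.0034, 0.1083]
orientation: [0.987, -0.159, -0.0, -0.0]
force: [-0.3, 0.5, -4.0]
grip_width: 0.0298
```

Emit:
step_arm(moves=[[[0,0,0.0005],0],[[0,0,0.001],0],[[0,0,0.001],0],[[0,0,0.001],0]])

```text
time: 10.12
position: [0.4671, -0.0034, 0.1074]
orientation: [0.987, -0.159, 0.0, -0.0]
force: [-0.1, -0.2, -3.5]
grip_width: 0.0296
```

```bash
python3 st.py
```

```text
{'time': 10.1167, 'position': [0.4671, -0.0034, 0.1074], 'force': [-0.0879, -0.1546, -3.4699], 'torque': [0.0501, 0.0278, 0.0406], 'grip_width': 0.0296}
-18.346953585484165
```

Emit:
step_arm(moves=[[[0,0,0.0005],0],[[0,0,0.001],0],[[0,0,0.001],0],[[0,0,0.001],0]])

```text
time: 10.45
position: [0.467, -0.0034, 0.1064]
orientation: [0.987, -0.159, -0.0, -0.0]
force: [-0.2, -1.0, -3.9]
grip_width: 0.0296
```

Emit:
step_arm(moves=[[[0,0,0.0005],0],[[0,0,0.001],0],[[0,0,0.001],0],[[0,0,0.001],0]])

```text
time: 10.78
position: [0.467, -0.0034, 0.1054]
orientation: [0.987, -0.159, -0.0, -0.0]
force: [-0.4, 0.4, -3.6]
grip_width: 0.0299
```

```bash
python3 st.py
```

```text
{'time': 10.7833, 'position': [0.467, -0.0034, 0.1054], 'force': [-0.3716, 0.3816, -3.6496], 'torque': [0.0548, 0.0392, -0.0111], 'grip_width': 0.0299}
-18.34517785879491
```

Emit:
step_arm(moves=[[[0,0,0.0003],0],[[0,0,0.0006],0],[[0,0,0.0008],0],[[0,0,0.0008],0]])

```text
time: 11.12
position: [0.4671, -0.0034, 0.1047]
orientation: [0.987, -0.159, 0.0, -0.0]
force: [-1.4, 0.1, 4.0]
grip_width: 0.03
```

Emit:
step_arm(moves=[[[0,0,0.0003],0],[[0,0,0.0006],0],[[0,0,0.0006],0],[[0,0,0.0006],0]])

```text
time: 11.45
position: [0.4671, -0.0034, 0.104]
orientation: [0.987, -0.159, 0.0, 0.0]
force: [-1.8, -0.0, 3.1]
grip_width: 0.0294
```

```bash
python3 st.py
```

```text
{'time': 11.45, 'position': [0.4671, -0.0034, 0.104], 'force': [-1.8437, -0.0362, 3.0519], 'torque': [-0.0269, 0.2728, 0.0484], 'grip_width': 0.0294}
-18.34617429569534
```

Emit:
step_arm(moves=[[[-0.0003,0,0.0003],0],[[-0.0003,0,0.0006],0],[[-0.0003,0,0.0008],0],[[-0.0003,0,0.0008],0]])

```text
time: 11.78
position: [0.467, -0.0034, 0.1032]
orientation: [0.987, -0.159, 0.0, 0.0]
force: [0.9, -1.7, 3.9]
grip_width: 0.0299
```

Emit:
step_arm(moves=[[[0,0,0.0003],0],[[0,0,0.0006],0],[[0,0,0.0006],0],[[0,0,0.0006],0]])

```text
time: 12.12
position: [0.4669, -0.0034, 0.1026]
orientation: [0.987, -0.159, 0.0, 0.0]
force: [1.6, -1.8, 2.5]
grip_width: 0.0298
```

```bash
python3 st.py
```

```text
{'time': 12.1167, 'position': [0.4669, -0.0034, 0.1026], 'force': [1.632, -1.7946, 2.4771], 'torque': [-0.1808, -0.3023, 0.0097], 'grip_width': 0.0298}
-18.3439612735643
```

Emit:
step_arm(moves=[[[0.0001,0.0002,0.0002],0],[[0.0001,0.0002,0.0004],0],[[0.0001,0.0002,0.0004],0],[[0.0001,0.0002,0.0004],0]])

```text
time: 12.45
position: [0.4669, -0.0035, 0.1022]
orientation: [0.987, -0.159, 0.0, -0.0]
force: [2.3, 1.4, 3.1]
grip_width: 0.0297
```

Emit:
step_arm(moves=[[[0,0,0.0002],0],[[0,0,0.0003],0],[[0,0,0.0003],0]])

```text
time: 12.7
position: [0.4669, -0.0035, 0.1019]
orientation: [0.987, -0.159, 0.0, -0.0]
force: [2.6, 2.1, 3.0]
grip_width: 0.03
```

Emit:
step_arm(moves=[[[0,0,0.0002],0],[[0,0,0.0003],0],[[0,0,0.0003],0]])

```text
time: 12.95
position: [0.4669, -0.0035, 0.1018]
orientation: [0.987, -0.159, 0.0, -0.0]
force: [1.4, 2.9, 9.3]
grip_width: 0.03
```

```bash
python3 st.py
```

```text
{'time': 12.95, 'position': [0.4669, -0.0035, 0.1018], 'force': [1.3609, 2.9284, 9.3402], 'torque': [0.5978, -0.2177, 0.0098], 'grip_width': 0.03}
-18.347994690668358
```

Emit:
step_arm(moves=[[[0,-0.0002,0.0001],0],[[0,-0.0002,0.0003],0],[[0,-0.0002,0.0003],0]])

```text
time: 13.2
position: [0.467, -0.0035, 0.1018]
orientation: [0.987, -0.159, 0.0, 0.0]
force: [-1.6, 0.3, 18.2]
grip_width: 0.0297
```

Run:
```python
import st
from h import *
r=imaging.read_camera("wrist"); np.savez("w7.npz",**r)
cv2.imwrite("pics/w7c.png",cv2.resize(r["color"][120:270,150:350],None,fx=4,fy=4,interpolation=2))
```

```text
{'time': 13.2, 'position': [0.467, -0.0035, 0.1018], 'force': [-1.5821, 0.297, 18.2267], 'torque': [0.2741, 0.2032, -0.0485], 'grip_width': 0.0297}
-18.34087813401149
```

View pics/w7c.png

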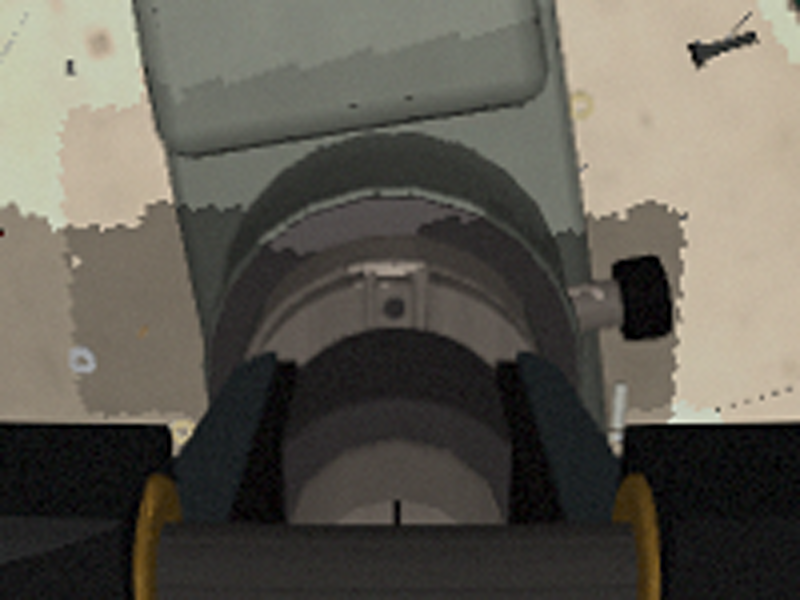

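The dog sits inside the slot with the slot walls visible on both sides. The last 0.3 mm of push gave +9 N and no motion, so it is seated. Releasing.

Emit:
step_arm(moves=[[[0,0,-0.0003],0],[[0,0,-0.0003],0]])

```text
time: 13.42
position: [0.467, -0.0034, 0.1018]
orientation: [0.987, -0.159, 0.0, 0.0]
force: [1.0, -0.2, 10.6]
grip_width: 0.0296
```

Emit:
step_arm(moves=[[[0,0,0],0],[[0,0,0],0],[[0,0,0],0],[[0,0,0],0],[[0,0,0],0],[[0,0,0],0],[[0,0,0],0],[[0,0,0],0],[[0,0,0],0],[[0,0,0],0]], hand=1)

```text
time: 14.25
position: [0.4668, -0.0034, 0.1016]
orientation: [0.987, -0.159, 0.0, 0.0]
force: [0.8, -0.3, 0.5]
grip_width: 0.0907
```

Emit:
step_arm(moves=[[[0,0,-0.005],0],[[0,0,-0.015],0],[[0,0,-0.035],0],[[0,0,-0.06],0],[[0,0,-0.09],0],[[-0.02,0,-0.11],0],[[-0.05,0,-0.11],0],[[-0.08,0,-0.11],0],[[-0.09,0,-0.11],0],[[-0.09,0,-0.11],0],[[-0.09,0,-0.11],0]])

```text
time: 15.17
position: [0.3818, 0.025, 0.2121]
orientation: [0.987, -0.159, 0.001, -0.0]
force: [0.1, -0.3, 0.2]
grip_width: 0.0914
```

Run:
```python
import st
from h import *
r=imaging.read_camera("wrist"); np.savez("w8.npz",**r)
u,v=proj(r,[.467,-.003,.1],True);u0,v0=int(u)-65,max(0,int(v)-48);print(u0,v0)
cv2.imwrite("pics/w8c.png",cv2.resize(r["color"][v0:v0+96,u0:u0+130],None,fx=6,fy=6,interpolation=2))
r=imaging.read_camera("scene"); np.savez("s8.npz",**r)
cv2.imwrite("pics/s8.png",cv2.resize(r["color"][150:340,150:400],None,fx=3.1,fy=3.1,interpolation=2))
```

```text
{'time': 15.1667, 'position': [0.3818, 0.025, 0.2121], 'force': [0.1338, -0.2629, 0.2328], 'torque': [0.1144, 0.0372, -0.0179], 'grip_width': 0.0914}
-18.323502161920295
182 47
```

View pics/w8c.png

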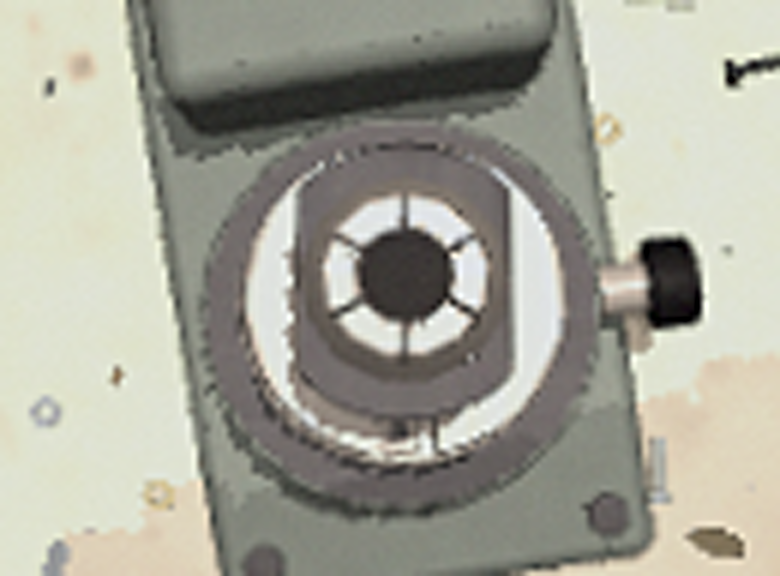

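View pics/s8.png

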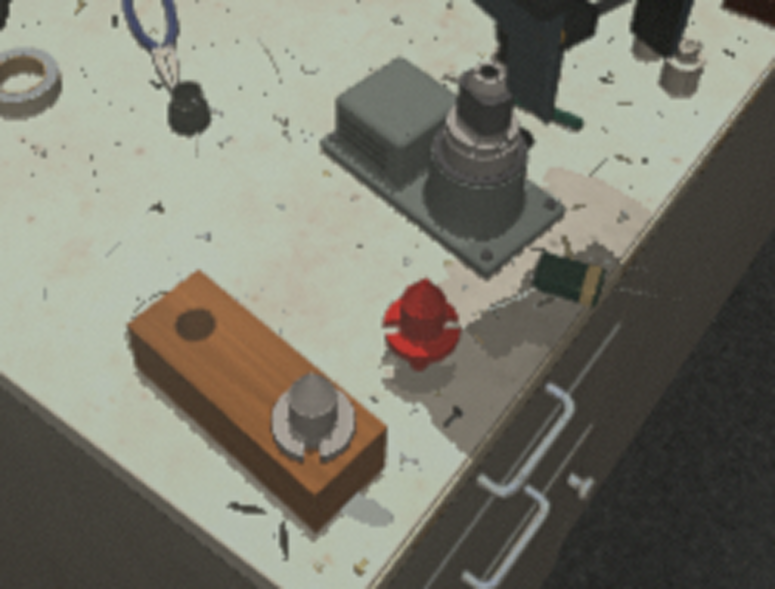

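The chuck stands upright in the spindle (wrist crop 405,275; scene crop 487,110), with its flange on the rotor. The centre is in the stand at (313,410), the bystanders haven't moved, and the gripper is clear. Handing in.

```bash
python3 -c "
from h import *
print(close_job())"
```

```text
the job is handed in; nothing more can be done
None
```

I took the chuck out of the stand, turned it so its slots lined up with the dogs, pressed it home in the spindle and let go. I handed the job in after about 15 s of robot time. No verdict was reported.

- **Finding the dogs:** the wrist camera put the dog line at about -19° in the world frame. The slots dropped over the dogs at the first try, so I did not have to turn the chuck to search for the position.
- **Pressing home:** the taper began to grip about 3.4 mm above the point where it stopped, close to the 3.5 mm stated. At the end, the last 0.3 mm of push added about 9 N with no movement. The highest push I read, including the chuck's weight, was about 22 N.
- **Last pictures:** the chuck stands upright and released, with the dogs in its slots. The centre is still in the stand, the battery and screwdriver look unmoved, and the gripper is clear. The loupe was not in either last view, but the arm never went near it.
- **Not measured:** I judged flushness from the solid stop and the pictures, not by a direct measurement.
- **Disagreement:** the camera estimates of the spindle axis differed by up to about 3 mm. Small sideways forces, up to about 3 N, showed up in the taper, and I eased them out with shifts of 0.1 to 0.3 mm on the way down.

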